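# Present a gauged torque shaft to the inspection camera

## Task

The chuck jaws have been slackened: take hold of the steel torque shaft on its bare metal, draw it straight out of the chuck, and present its strain gauge to the inspection camera so the solder joints can be checked. Hold the shaft free in the air with the gauge centred on the camera's line of sight, 130 mm in front of the lens, facing the lens squarely and with the shaft lying across the picture, parallel to the camera's tilt axis; finish while holding it there, still. Let nothing touch the gauge, and do not knock the camera or disturb the other things on the bench.

Things in the scene. Friction and masses are not known exactly. Their poses are not given: they have to be found in the camera images.
- fixture: Fixed gauging fixture: 360 x 90 x 20 mm aluminium rail (x -170 to +190 mm), at its -x end a red headstock, 145 mm high, and a dark 100 mm dia. three-jaw chuck, spindle axis along x 95 mm above the bench, face at x = -50 mm. Origin on the bench under the spindle axis; x points from the chuck along the shaft, z up. The rail is bare from jaws to rest.
- jaws (a point): On the spindle axis at the outer end of the three jaws (one on top, two below left and right), which stand 26 mm out of the chuck face. They are open 2.5 mm all round: the shaft rests on the lower two, its axis 5 mm below this point, with 7.5 mm free above it. Lifted about 4 mm it slides out freely. Axes as the fixture's; the way out is +x.
- rest (a point): Shaft axis above the roller rest near the rail's far end, fixture x = 133 mm, 90 mm above the bench. Two fixed 16 mm rollers on a 50 mm wide bracket carry the shaft from below, their tops 12 mm below its axis. The shaft may be slid along them or lifted off; the gauge passes over them without touching.
- shaft: The part: hollow steel bar, 32 mm dia., 200 mm long, 0.45 to 0.75 kg. Origin on its axis at mid-length (centre of mass); x along the axis away from the chuck (chuck end at x = -100 mm), y out through the gauge, z up as it lies. At the start level, axis 90 mm above the bench, the last 18 to 24 mm between the jaws. Copper film from x = +28 to +62 mm. Bare metal to grip: x = -50 to +20 mm.
- gauge_face (a point): Centre of the outer face of the strain gauge board, a flat white 24 x 14 mm board (24 mm along the shaft) with rows of solder joints on the side of the shaft, at shaft x = +45 mm, y = +17.2 mm, z = 0. It moves with the shaft; axes as the shaft's: y is the outward normal of the gauge.
- butt_end (a point): Centre of the end of the shaft that sits in the chuck (shaft x = -100 mm); moves with the shaft.
- lens (a point): Centre of the front glass of the camera, inside a 62 mm dia. ring light. The camera looks along -x of this frame (+x points back into the camera); y is its level tilt axis, sideways in the picture, z up in the picture. It looks down at 0.2 to 0.5 rad, and hangs in a 68 mm wide fork on a column about 140 mm behind the lens. The mounting gives way if knocked.
- focus (a point): The point in the air on the line of sight 130 mm in front of the lens, 160 to 280 mm above the bench; same axes as the lens, so +x points to the lens. The centre of the gauge face belongs here, the gauge's outward normal along this +x and the shaft along this y.
- camera_stand: Fixed stand of the camera: 180 x 150 x 16 mm base plate and a 376 mm high column, 65 mm behind the origin. Origin on the bench at the centre of the base plate; the camera looks to its -x side.
- chuck_key: Bystander: loose steel T-handled chuck key lying on the bench, 95 mm long with a 100 mm cross bar, 18 mm thick. Origin on the bench under it.
- tape_roll: Bystander: loose amber roll of tape on a blue core lying flat, 80 mm diameter, 19 mm high. Origin at the centre of its underside.
- flux_jar: Bystander: loose amber jar with a black cap, 42 mm diameter, 48 mm high. Origin at the centre of its underside.
- iron_stand: Bystander: loose soldering iron stand, 150 x 75 mm base with the iron in a coil holder, 160 mm high. Origin at the centre of its underside.
Mind the look-alikes: they are no part of the job. Several things have the shape of the shaft; the one meant has the colours described above.

How it is judged:
By the outcome, as a careful person would: the job done as asked, in the order asked, and still so for the second after the job is handed in, while the arm keeps its last pose, push and grip.
It also fails if it takes over 42 s, if anything falls off the work surface, if the arm or the gripper's body presses on something with over 40 N, if the wrist force passes 120 N, or if a joint passes its speed limit or range.

## Robot

A 6-joint arm with a two-finger parallel gripper is mounted at the origin on the work surface. World frame = base frame: x ahead of the robot, y to its left, z up, the work surface at z = 0. Lengths are in m, angles in degrees, forces in N, time in s.
With the tool pointing down it reaches from about 0.4 to 0.825 m from the base axis. Payload 7 kg.
Tool frame: the origin (TCP) lies midway between the tips of the shut fingers; the grasp point (between the pads) lies 19 mm behind it (ctrl.hold_point_z is the distance from the TCP to the grasp point, in m); z points along the fingers, y is the line along which they close (so a half turn about z gives the same grasp; the last joint's range is limited). The gripper opens to 88 mm and grips with 3 to 60 N. Pads are 19 mm wide; open, the fingers measure 130 mm over their backs; the gripper's body (78 mm by 193 mm) begins 47 mm behind the grasp point.
Start: joints at [-48.295, 20.546, 0.682, 0, -70.136, -16.507], TCP at [0.287, -0.611, 0.227] pointing down, gripper open.
Joint ranges: [-176.03, 176.03], [-82.01, 121.73], [-58.28, 71.71], [-173.87, 95.51], [-174.79, -0.11], [-173.66, 173.66]. Speed limits (degrees/s): [136.94, 136.94, 172.46, 180, 180, 180].

## Interface

Orientations are given as [roll, pitch, yaw] about the fixed x, y, z axes, in that order (R = Rz(yaw) Ry(pitch) Rx(roll)).
In Python, from plant import ctrl gives the robot as it stands.
- The arm moves only by the tool apply_moves, never from a script. Its argument "deltas" is a list of rows, each an object with "fingers": the finger opening in mm, from 0 to 87.6; "delta_pos": the shift along the tool's x, y, z in mm, a list of three; "angular": the turn, a rotation vector about the tool's x, y, z in degrees, a list of three. A call has 1 to 10 rows; each row is the pose to reach, as a shift and turn from the pose commanded when the call began, along the tool's axes at that moment; what a row does not reach only later rows make up. A row lasts 1/10 s, in which the tool goes at most 50 mm and 8.59 degrees, less where a joint would pass 70% of its speed; a pose out of reach is approached as far as the arm can. A call with a gripper value outside its range is refused whole. The fingers move at their own pace and stop on an object; the grip force is fixed at half the most. Time passes only in rows, so rows that repeat a pose let the fingers close. It gives the time, the measured TCP pose, the force, the opening and the grip force at its end, in the units of the state.
- ctrl.get_obs(): the state, without advancing time (a new reading comes with each control period).
- ctrl.snapshot(name): name is "scene" or "side" or "wrist"; returns the picture (420x560x3 uint8, red, green, blue); there is no depth.
- ctrl.camera_params(name): a dict with "fx", "fy", "cx", "cy" (pixels), "dist_coeffs" ([k1, k2, p1, p2, k3] as OpenCV has them; the pictures are not rectified), "cam_to_world" (4x4, takes a point from camera to world coordinates); the wrist camera has in their place "mount" (4x4, takes a point from camera to tool coordinates, whose origin is the TCP and whose axes are the flange's). Camera axes: x right, y up, looking along -z (the intrinsics and any distortion apply to the point x, -y, -z); pixel columns grow to the right and rows downward; lengths in m; the calibration is good to about 2 mm. A picture is of the moment at which its call begins: read the wrist's pose just before it. camera_params takes no time and is no camera call.
- ctrl.close_job(): hands the job in; it is judged then, once.
The state is a dict: "clock": time; "joint_pos": joint angles; "qvel": joint speeds; "tau": joint torques, N m; "tool_pos": TCP position; "orientation": TCP orientation; "force": force on the tool from outside, world axes, zero at the start; "moment": the same for the moment, N m; "opening": finger opening in m; "gripper_force": force on a finger pad.
Only numpy, scipy, OpenCV 4.12 (cv2) and the standard library are available. Lean on these libraries where they do the work, as an engineer would, in place of code of your own. Each camera call takes 0.05 s, during which the arm holds its last target. There are 200 camera calls.

## Working session

There is one attempt and no reset: what is moved stays moved. The work goes in short steps, Python scripts to look and compute and a tool call to move; the robot and the scene stay as the last step left them, time stands still between calls to the robot, and variables do not carry over. Pictures are saved under pics/ and viewed, at most 10 in all, crops included, and the job is handed in when it is done.

Besides the shell and the picture viewer there is one more tool, called after ">>>" as name([rows], argument=value, ...), one row to a line, values as JSON. apply_moves: Moves the arm, as the interface text tells. Its arguments: {"type":"object","properties":{"deltas":{"type":"array"}},"required":["deltas"]}

```bash
ls; mkdir -p pics
python3 - <<'E'
from plant import ctrl
import cv2,numpy as np
for n in("scene","side"):
    cv2.imwrite(f"pics/{n}0.png",cv2.resize(ctrl.snapshot(n)[:,:,::-1],(800,600),interpolation=cv2.INTER_CUBIC))
    print(n,ctrl.camera_params(n))
print(ctrl.camera_params("wrist"),ctrl.hold_point_z);print(ctrl.get_obs())
E
```

```text
pics
scene {'fx': 440.2009202458715, 'fy': 440.2009202458715, 'cx': 275.2067668460767, 'cy': 210.16842790963622, 'dist_coeffs': array([-0.0218602,  0.       ,  0.       ,  0.       ,  0.       ]), 'cam_to_world': array([[-0.15706913, -0.66542775,  0.72975009,  1.33663521],
       [ 0.98744766, -0.09337755,  0.12738818,  0.23616893],
       [-0.01662535,  0.74059877,  0.67174181,  0.92888365],
       [ 0.        ,  0.        ,  0.        ,  1.        ]])}
side {'fx': 542.4997085961348, 'fy': 542.4997085961348, 'cx': 290.3312823909435, 'cy': 210.62764571557517, 'dist_coeffs': array([-0.06191706,  0.        ,  0.        ,  0.        ,  0.        ]), 'cam_to_world': array([[ 0.8400315 ,  0.40305276, -0.36317427, -0.16747182],
       [-0.54225918,  0.64518553, -0.53822915, -0.88618014],
       [ 0.01738003,  0.64906402,  0.76053522,  1.62147528],
       [ 0.        ,  0.        ,  0.        ,  1.        ]])}
{'fx': 310.3490645805665, 'fy': 310.3490645805665, 'cx': 278.278962193748, 'cy': 209.67724318510176, 'dist_coeffs': array([-0.03422256,  0.        ,  0.        ,  0.        ,  0.     
[... 338 characters left out ...]
 1.00000000e+00]])} 0.0188
{'clock': 0.1, 'joint_pos': array([-4.82968068e+01,  2.05881965e+01,  6.38813832e-01, -1.94829618e-02,
       -7.01351472e+01, -1.65052842e+01]), 'qvel': array([-0.04226837, -0.15196785,  0.1158538 ,  0.11811195,  0.01562989,
        0.03434914]), 'tau': array([-3.85595748e-03, -5.84161484e+01,  2.93750399e+01,  7.01546386e+00,
        1.02156086e-02, -6.72681563e-05]), 'tool_pos': array([ 0.28715905, -0.61038549,  0.22569952]), 'orientation': array([ 1.79913749e+02, -6.45632944e-03, -1.54808720e+02]), 'force': array([-0.83880044, -0.35779467, -0.06079515]), 'moment': array([0.02203283, 0.03493769, 0.02702573]), 'gripper_force': 0.0, 'opening': 0.08768937378842027}
```

View pics/scene0.png

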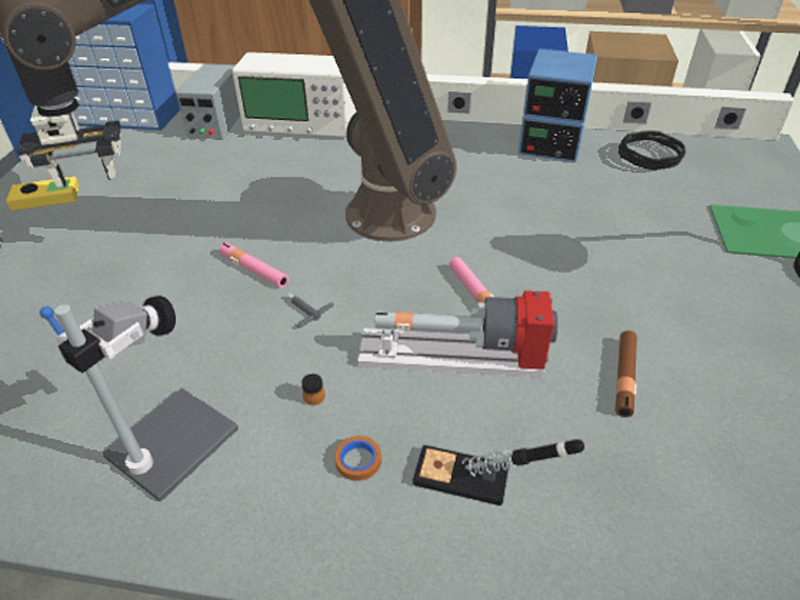

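View pics/side0.png

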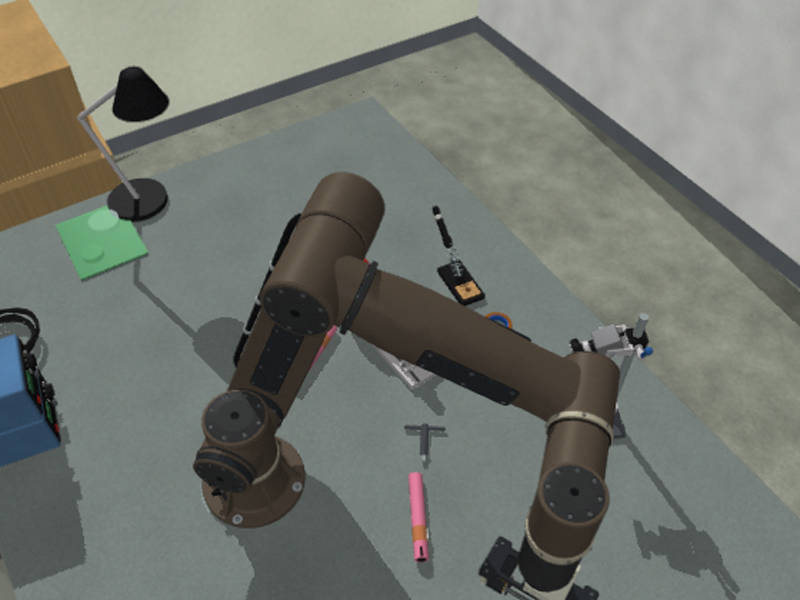

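The scene view shows the shaft in the chuck (axis around row 321, columns 375–480), with its gauge towards the scene camera. The inspection camera's lens is near (160,315), looking right. The side view is mostly blocked by the arm. I'll enlarge crops of the scene view.

```bash
cat > h.py <<'E'
from plant import ctrl
import cv2,numpy as np
from scipy.spatial.transform import Rotation as Ro
def cam(n):
    p=ctrl.camera_params(n)
    K=np.array([[p['fx'],0,p['cx']],[0,p['fy'],p['cy']],[0,0,1]])
    if n=='wrist':
        o=ctrl.get_obs();T=np.eye(4);T[:3,:3]=Ro.from_euler('xyz',o['orientation'],degrees=True).as_matrix();T[:3,3]=o['tool_pos']
        M=T@p['mount']
    else: M=p['cam_to_world']
    return K,p['dist_coeffs'],M
def ray(c,uv):
    K,d,M=c
    q=cv2.undistortPoints(np.array(uv,float).reshape(-1,1,2),K,d).reshape(-1,2)
    v=np.c_[q[:,0],-q[:,1],-np.ones(len(q))]@M[:3,:3].T
    return M[:3,3],v
def onz(c,uv,z):
    o,v=ray(c,uv); z=np.broadcast_to(z,len(v))
    return o+v*((z-o[2])/v[:,2])[:,None]
def proj(c,P):
    K,d,M=c
    Q=(np.atleast_2d(P)-M[:3,3])@M[:3,:3]*[1,-1,-1]
    return cv2.projectPoints(Q,np.zeros(3),np.zeros(3),K,d)[0].reshape(-1,2)
def tri(c1,u1,c2,u2):
    o1,v1=ray(c1,u1);o2,v2=ray(c2,u2);out=[]
    for a,b in zip(v1,v2):
        s=np.linalg.lstsq(np.c_[a,-b],o2-o1,rcond=None)[0]
        p,q=o1+s[0]*a,o2+s[1]*b; out.append(np.r_[(p+q)/2,np.linalg.norm(p-q)])
    return np.array(out)
def crop(im,x0,y0,w,h,s,name):
    cv2.imwrite(name,cv2.resize(im[y0:y0+h,x0:x0+w,::-1],None,fx=s,fy=s,interpolation=cv2.INTER_CUBIC))
E
python3 - <<'E'
from h import *
im=ctrl.snapshot("scene")
a=im[190:270,240:400,::-1];b=im[200:350,20:180,::-1]
f=lambda i:cv2.resize(i,None,fx=5,fy=5,interpolation=cv2.INTER_CUBIC)
cv2.imwrite("pics/fix.png",f(a))
cv2.imwrite("pics/camst.png",f(b)[:600])
E
```

```text
(no output)
```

View pics/fix.png

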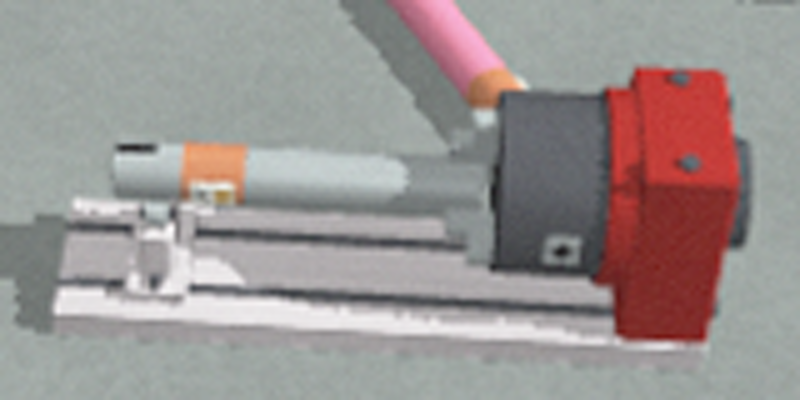

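View pics/camst.png

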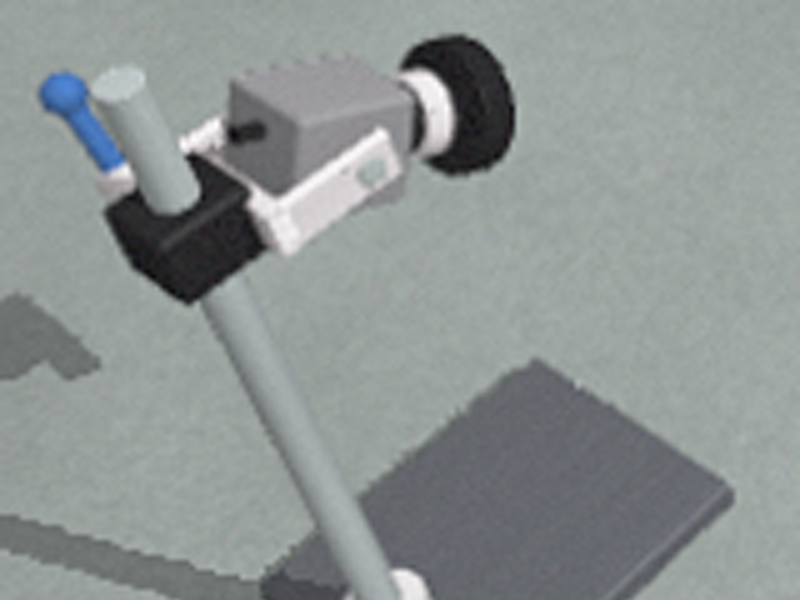

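The fixture crop shows the rail's left end corners at crop (72,200) and (54,316), and its near right corner at (707,343). The shaft's free end is at x≈113, the copper spans x 183–245 and the white gauge is at (212,192). The camera crop shows the ring light centred near (460,105) and the base plate corners at (537,360) and (733,490).

Run:
```python
from h import *
c=cam("scene");s=cam("side")
F=lambda L:[(240-.4+x/5,190-.4+y/5) for x,y in L]
C=lambda L:[(20-.4+x/5,200-.4+y/5) for x,y in L]
np.set_printoptions(precision=4,suppress=True)
r=onz(c,F([(72,200),(54,316),(707,343)]),.02);print("rail",r,np.linalg.norm(r[0]-r[1]),np.linalg.norm(r[2]-r[1]))
e=r[2]-r[1];print("yaw fix +x",np.degrees(np.arctan2(-e[1],-e[0])))
# shaft: top silhouette & ends; axis points approx
sh=onz(c,F([(113,170),(245,176),(183,170),(212,192)]),[.09,.09,.09,.09]);print("shaft",sh)
b=onz(c,C([(537,360),(733,490)]),.016);print("base",b,np.linalg.norm(b[0]-b[1]))
b=onz(c,[(184*.7,391*.7),(238*.7,430*.7),(158*.7,490*.7),(105*.7,455*.7)],.016);print(b,[np.linalg.norm(b[i]-b[i-1]) for i in range(4)])
# ring centre, column top triangulate
print("tri",tri(c,C([(462,105),(118,85)]),s,[(575*.7,346*.7),(643*.7,319*.7)]))
```

```text
rail [[0.4417 0.0155 0.02  ]
 [0.5332 0.0232 0.02  ]
 [0.502  0.3809 0.02  ]] 0.09173792781666154 0.3590625331954269
yaw fix +x -85.02681163807641
shaft [[0.4845 0.0503 0.09  ]
 [0.479  0.1227 0.09  ]
 [0.4791 0.0884 0.09  ]
 [0.4939 0.1067 0.09  ]]
base [[ 0.6446 -0.2948  0.016 ]
 [ 0.7113 -0.1602  0.016 ]] 0.1502634775179196
[[ 0.6508 -0.287   0.016 ]
 [ 0.7213 -0.1556  0.016 ]
 [ 0.8557 -0.2461  0.016 ]
 [ 0.806  -0.3665  0.016 ]] [np.float64(0.17436567985179177), np.float64(0.14911256728727093), np.float64(0.16207131393681945), np.float64(0.1303130413585032)]
tri [[ 0.706  -0.232   0.2745  0.0089]
 [ 0.8101 -0.2994  0.3722  0.0025]]
```

```bash
cat >> h.py <<'E'
np.set_printoptions(precision=4,suppress=True)
def pose():
    o=ctrl.get_obs();return np.array(o['tool_pos']),Ro.from_euler('xyz',o['orientation'],degrees=True)
def delta(p,R):
    p0,R0=pose()
    print("dpos mm",R0.inv().apply(np.array(p)-p0)*1e3,"rot",(R0.inv()*R).as_rotvec(degrees=True))
def down(yaw): return Ro.from_euler('xyz',[180,0,yaw],degrees=True)
E
python3 - <<'E'
from h import *
R=Ro.from_rotvec([0,-40,0],degrees=True)*down(-85)
print(R.as_matrix())
delta([.55,-.11,.32],R)
E
```

```text
[[ 0.0668 -0.7631  0.6428]
 [-0.9962 -0.0872 -0.    ]
 [ 0.056  -0.6403 -0.766 ]]
dpos mm [-450.8154  341.1005  -93.785 ] rot [ 36.9018 -21.1514 -66.8177]
```

>>> apply_moves([
  {"fingers":87,"delta_pos":[-45,34,-20],"angular":[0,0,0]},
  {"fingers":87,"delta_pos":[-90,68,-40],"angular":[3.7,-2.1,-6.7]},
  {"fingers":87,"delta_pos":[-130,100,-60],"angular":[7.4,-4.2,-13.4]},
  {"fingers":87,"delta_pos":[-170,130,-80],"angular":[11,-6.3,-20]},
  {"fingers":87,"delta_pos":[-210,160,-94],"angular":[14.8,-8.5,-26.7]},
  {"fingers":87,"delta_pos":[-250,190,-94],"angular":[18.5,-10.6,-33.4]},
  {"fingers":87,"delta_pos":[-290,220,-94],"angular":[22,-12.7,-40]},
  {"fingers":87,"delta_pos":[-330,250,-94],"angular":[25.8,-14.8,-46.8]},
  {"fingers":87,"delta_pos":[-370,280,-94],"angular":[29.5,-16.9,-53.4]},
  {"fingers":87,"delta_pos":[-410,310,-94],"angular":[33.2,-19,-60]},
])

```text
clock: 1.15
tool_pos: [0.513, -0.1793, 0.3215]
orientation: [-143.3, -0.8, -92.6]
force: [1.7, -0.5, -0.2]
opening: 0.0868
gripper_force: 0.0
```

Run:
```python
from h import *
print(ctrl.get_obs()['joint_pos'],pose()[0])
R=Ro.from_rotvec([0,-40,0],degrees=True)*down(-85)
delta([.55,-.11,.32],R)
```

```text
[  4.9022 -16.1031 -39.34    10.0105 -30.7315 -14.1474] [ 0.513  -0.1793  0.3215]
dpos mm [-70.8753 -26.8273  20.6486] rot [ 3.3982 -2.0762 -6.5078]
```

>>> apply_moves([
  {"fingers":87,"delta_pos":[-35,-13,10],"angular":[3.4,-2.1,-6.5]},
  {"fingers":87,"delta_pos":[-71,-27,20],"angular":[3.4,-2.1,-6.5]},
  {"fingers":87,"delta_pos":[-71,-27,20],"angular":[3.4,-2.1,-6.5]},
  {"fingers":87,"delta_pos":[-71,-27,20],"angular":[3.4,-2.1,-6.5]},
])

```text
clock: 1.55
tool_pos: [0.5494, -0.1115, 0.3188]
orientation: [-140.4, -3.2, -86.3]
force: [-0.4, -0.7, 0.2]
opening: 0.0869
gripper_force: 0.0
```

Run:
```python
from h import *
import pickle
print(ctrl.get_obs()['joint_pos'],pose()[0])
cw=cam("wrist");im=ctrl.snapshot("wrist");pickle.dump((cw,im),open("w1.pkl","wb"))
s=ctrl.snapshot("side");pickle.dump(s,open("s1.pkl","wb"))
print(proj(cw,[[.70,-.232,.275]]),proj(cam("side"),[[.7,-.232,.275]]))
f=lambda i,w,h:cv2.resize(i[:,:,::-1],(w,h),interpolation=cv2.INTER_CUBIC)
cv2.imwrite("pics/w1.png",f(im,800,600))
```

```text
[ 13.0577 -15.7197 -45.5673  22.1253 -22.7574 -25.8301] [ 0.5494 -0.1115  0.3188]
[[189.1649  60.3263]] [[402.4618 243.331 ]]
```

View pics/w1.png

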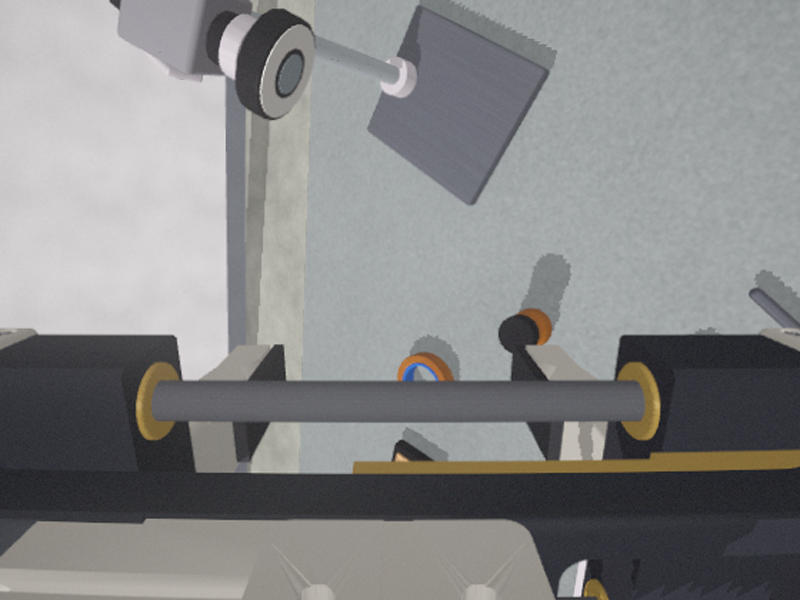

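The wrist view shows the ring light's front face with the glass at about (290,73), and the base plate corners at (420,5), (549,69), (472,205) and (368,130). I'll enlarge the ring.

Run:
```python
from h import *
import pickle
cw,im=pickle.load(open("w1.pkl","rb"));s=pickle.load(open("s1.pkl","rb"))
a=cv2.resize(im[0:100,150:230,::-1],None,fx=6,fy=6,interpolation=cv2.INTER_CUBIC)
b=cv2.resize(s[200:300,385:435,::-1],None,fx=6,fy=6,interpolation=cv2.INTER_CUBIC)
cv2.imwrite("pics/ring.png",np.hstack([a,b]))
c=cam("scene")
# base corners
pw=onz(cw,np.array([(420,5),(549,69),(472,205),(368,130)])*.7,.016);print(pw)
d=pw-np.roll(pw,-1,0);print(np.linalg.norm(d,axis=1),np.degrees(np.arctan2(d[:,1],d[:,0])),pw.mean(0))
```

```text
[[ 0.7982 -0.3745  0.016 ]
 [ 0.638  -0.2966  0.016 ]
 [ 0.702  -0.1649  0.016 ]
 [ 0.8647 -0.2423  0.016 ]]
[0.1782 0.1464 0.1802 0.1479] [ -25.9345 -115.9264  154.5356   63.2999] [ 0.7507 -0.2696  0.016 ]
```

View pics/ring.png

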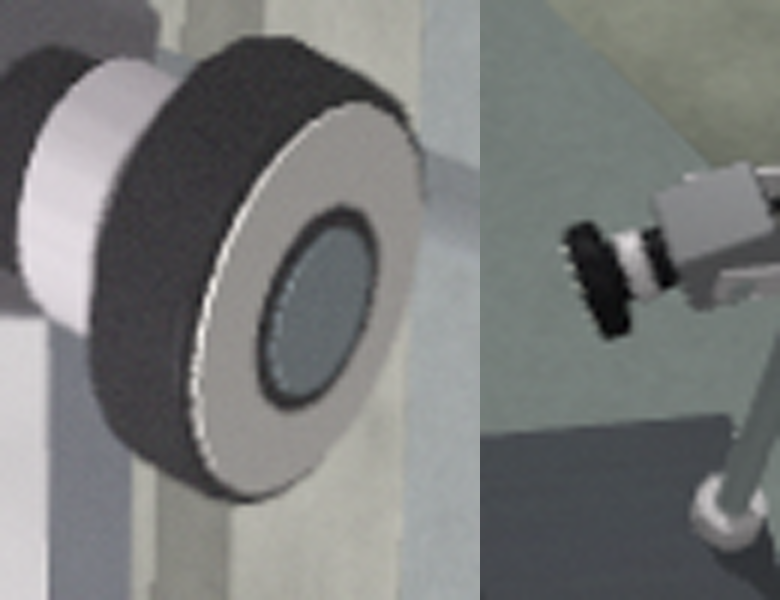

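The ring's front face spans crop x 188–427 and y 98–503, with the glass centred at about (320,308). In the side view the ring spans x 563–632 and y 220–340. I'll fit a 62 mm cylinder to all three views.

```bash
cat > fit.py <<'E'
from h import *
import pickle
from scipy.optimize import least_squares
cw,_=pickle.load(open("w1.pkl","rb"));cs=cam("side");cc=cam("scene")
E=np.array([(360,100),(400,120),(422,160),(427,205),(188,390),(200,330),(230,250),(270,180),(310,130),(195,430),(215,475),(250,502),(290,490),(330,450),(370,395)])
Ew=(E+.5)/6-.5+[150,0]
bw=np.array([88,427,37,503.])/6-.4+[150,150,0,0]
bs=np.array([563-480,632-480,220,340.])/6-.4+[385,385,200,200]
bc=np.array([400,515,33,176.])/5-.4+[20,20,200,200]
th=np.linspace(0,2*np.pi,120)
def circ(P,R,r,dx): return P+R.apply(np.c_[0*th+dx,r*np.cos(th),r*np.sin(th)])
def bb(q): return np.r_[q[:,0].min(),q[:,0].max(),q[:,1].min(),q[:,1].max()]
O=np.array([.755,-.2685])
def res(x):
    P=x[:3];R=Ro.from_euler('xyz',[0,x[4],x[3]],degrees=True)  # +x into camera; looks down => +x up => negative pitch
    t=x[5];f=proj(cw,circ(P,R,x[6],0))
    d=[np.min(np.linalg.norm(f-e,axis=1)) for e in Ew]
    o=list(np.array(d)*.7)
    for c,b in((cw,bw),(cs,bs),(cc,bc)):
        q=np.vstack([proj(c,circ(P,R,.031,0)),proj(c,circ(P,R,.031,t))])
        o+=list(bb(q)-b)
    yv=np.array([np.sin(np.radians(26)),np.cos(np.radians(26))])
    return np.r_[o,(x[3]+26)/1.,(P[:2]-O)@yv/.003,(x[6]-.030)/.001]
s=least_squares(res,[.70,-.232,.275,-26,-20,.02,.03],x_scale=[.01,.01,.01,3,3,.01,.001],loss='soft_l1',diff_step=1e-4)
print(s.x,s.cost);print(np.round(s.fun,1))
R=Ro.from_euler('xyz',[0,s.x[4],s.x[3]],degrees=True)
foc=s.x[:3]-.13*R.as_matrix()[:,0];print("focus",foc)
E
python3 fit.py
```

```text
[  0.696   -0.2408   0.265  -26.6919 -26.9856   0.015    0.029 ] 4.940934698696444
[ 0.3  0.2  0.3  0.6  0.7  0.3  0.4  0.6  0.3  0.1  0.8  0.2  0.2  0.3
  0.3  0.5  0.5 -0.1  2.1  0.6  1.   0.5  0.8 -1.   0.1 -0.4 -0.2 -0.7
 -0.3 -1. ]
focus [ 0.5925 -0.1887  0.206 ]
```

```bash
cat >> fit.py <<'E'
for t in(-23,-25,-29,-31):
    g=lambda y:res(np.r_[y[:4],t,y[4:]])
    q=least_squares(g,np.delete(s.x,4),x_scale=[.01,.01,.01,3,.01,.001],loss='soft_l1',diff_step=1e-4);print(t,q.cost,q.x[:4])
E
python3 fit.py
python3 - <<'E'
from h import *
delta([.4768,.1512,.20],down(-85))
E
```

```text
[  0.696   -0.2408   0.265  -26.6919 -26.9856   0.015    0.029 ] 4.940934698696444
[ 0.3  0.2  0.3  0.6  0.7  0.3  0.4  0.6  0.3  0.1  0.8  0.2  0.2  0.3
  0.3  0.5  0.5 -0.1  2.1  0.6  1.   0.5  0.8 -1.   0.1 -0.4 -0.2 -0.7
 -0.3 -1. ]
focus [ 0.5925 -0.1887  0.206 ]
-23 8.839099775165073 [  0.6957  -0.2409   0.2649 -26.3462]
-25 6.452198255318554 [  0.6959  -0.2408   0.265  -26.5582]
-29 6.061972023652401 [  0.6961  -0.2407   0.265  -26.9236]
-31 9.693021587187049 [  0.6961  -0.2411   0.2649 -26.9757]
dpos mm [-273.9381  110.0625   44.7255] rot [-39.567   -3.5039  -0.3148]
```

>>> apply_moves([
  {"fingers":87,"delta_pos":[-40,16,6],"angular":[-5,-0.5,0]},
  {"fingers":87,"delta_pos":[-80,32,13],"angular":[-10,-1,0]},
  {"fingers":87,"delta_pos":[-120,48,20],"angular":[-15,-1.5,0]},
  {"fingers":87,"delta_pos":[-160,64,26],"angular":[-20,-2,-0.1]},
  {"fingers":87,"delta_pos":[-200,80,33],"angular":[-25,-2.5,-0.2]},
  {"fingers":87,"delta_pos":[-240,96,39],"angular":[-30,-3,-0.3]},
  {"fingers":87,"delta_pos":[-274,110,45],"angular":[-35,-3.3,-0.3]},
  {"fingers":87,"delta_pos":[-274,110,45],"angular":[-39.6,-3.5,-0.3]},
  {"fingers":87,"delta_pos":[-274,110,45],"angular":[-39.6,-3.5,-0.3]},
  {"fingers":87,"delta_pos":[-274,110,45],"angular":[-39.6,-3.5,-0.3]},
])

```text
clock: 2.65
tool_pos: [0.4779, 0.1508, 0.1994]
orientation: [180.0, -0.0, -85.1]
force: [0.2, -0.9, 0.5]
opening: 0.0871
gripper_force: 0.0
```

Run:
```python
from h import *
import pickle
o=ctrl.get_obs();print(o['joint_pos'],o['qvel'])
cw=cam("wrist");im=ctrl.snapshot("wrist");pickle.dump((cw,im),open("w2.pkl","wb"))
u=np.array([.0866,-.9962,0])
S=np.array([.4768,.1512,.09]);print(proj(cw,[S,S+.1*u,S-.07*u,S+.045*u+[.0171,.0015,0]])/.7)
cv2.imwrite("pics/w2.png",cv2.resize(im[:,:,::-1],(800,600),interpolation=cv2.INTER_CUBIC))
```

```text
[ 40.0254   5.2581 -23.1369   0.002  -61.6099 -35.1673] [ 0.4535 -2.0489 -2.006   0.4314  0.3624 -0.4737]
[[398.5508 299.5581]
 [398.4748 130.5804]
 [398.5915 400.6044]
 [369.9824 227.3398]]
```

View pics/w2.png

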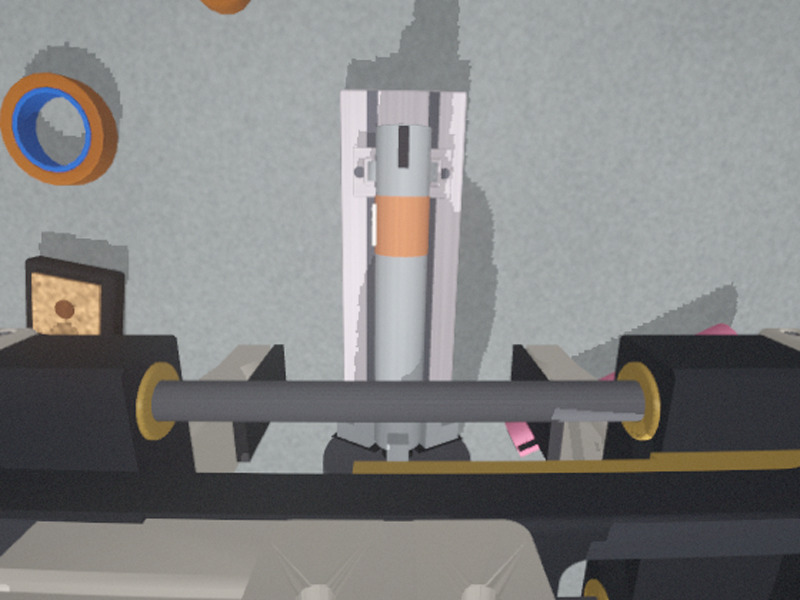

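The wrist view shows the shaft vertical in the picture, with its axis at columns 401–403. The copper spans rows 195–256, the free end is at row 125 and the fingers straddle the shaft symmetrically.

Run:
```python
from h import *
import pickle
cw,im=pickle.load(open("w2.pkl","rb"))
P=onz(cw,np.array([(403,125),(403,195),(403,256),(401,372)])*.7-.15,.106)
O=np.array([.4719,.208,0]);u=np.array([.0872,-.9962,0]);v=np.array([.9962,.0872,0])
print(np.c_[(P-O)@u,(P-O)@v])
# auto edges of shaft per row
g=cv2.cvtColor(im,cv2.COLOR_RGB2GRAY).astype(int)
for r in(100,150,165,185,210,225,240): print(r,[int(i)+250 for i in np.where(abs(np.diff(g[r,250:315]))>18)[0]])
delta([.4768,.1512,.11],down(-85))
p0,R0=pose();print(p0,(p0-O)@u,(p0-O)@v)
```

```text
[[ 0.1583 -0.0024]
 [ 0.1216 -0.0025]
 [ 0.0873 -0.0025]
 [ 0.0151 -0.0014]]
100 [255, 256, 262, 278, 285, 286, 301, 305, 306]
150 [255, 256, 259, 260, 262, 263, 299, 303, 304]
165 [255, 256, 259, 260, 262, 263, 299, 303, 304]
185 [255, 256, 262, 298, 302, 303]
210 [250, 255, 256, 262, 297, 301, 302]
225 [255, 256, 262, 296, 297, 300, 301]
240 [255, 256, 261, 262, 296, 300, 301]
dpos mm [-0.7676  0.5197 89.6204] rot [-0.0233 -0.004  -0.1256]
[0.4773 0.1505 0.1996] 0.057773896837277766 0.0004100142397875049
```

>>> apply_moves([
  {"fingers":87,"delta_pos":[0,0,40],"angular":[0,0,0.4]},
  {"fingers":87,"delta_pos":[0,0,80],"angular":[0,0,0.4]},
  {"fingers":87,"delta_pos":[0,0,105],"angular":[0,0,0.4]},
  {"fingers":87,"delta_pos":[0,0,120],"angular":[0,0,0.4]},
  {"fingers":87,"delta_pos":[0,0,128],"angular":[0,0,0.4]},
  {"fingers":60,"delta_pos":[0,0,128],"angular":[0,0,0.4]},
  {"fingers":45,"delta_pos":[0,0,128],"angular":[0,0,0.4]},
  {"fingers":40,"delta_pos":[0,0,128],"angular":[0,0,0.4]},
  {"fingers":40,"delta_pos":[0,0,128],"angular":[0,0,0.4]},
  {"fingers":40,"delta_pos":[0,0,128],"angular":[0,0,0.4]},
])

```text
clock: 3.7
tool_pos: [0.4775, 0.1518, 0.0724]
orientation: [-180.0, 0.0, -85.4]
force: [-0.9, -0.1, 0.1]
opening: 0.0525
gripper_force: 0.0
```

Run:
```python
from h import *
o=ctrl.get_obs();print(o['tool_pos'],o['orientation'],o['force'],o['opening'])
im=ctrl.snapshot("wrist")
crop(im,150,150,260,160,3,"pics/w3.png")
```

```text
[0.4775 0.1518 0.0724] [-179.9625    0.0323  -85.4042] [-0.8821 -0.0823  0.1086] 0.05245565758510036
```

View pics/w3.png

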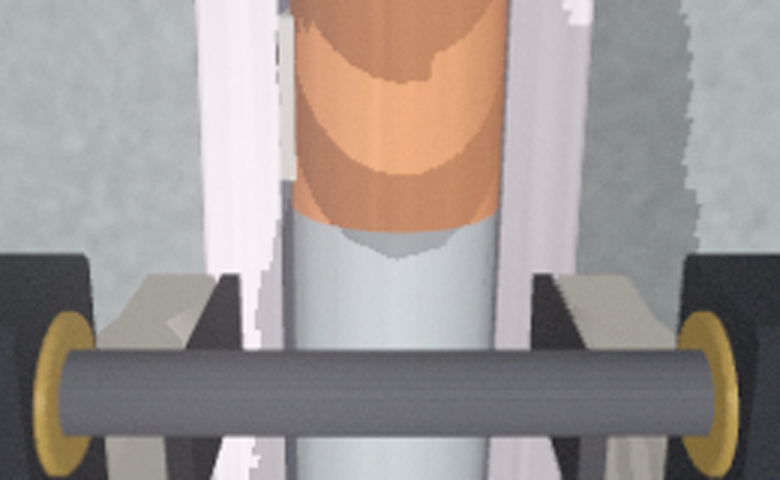

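The pads' inner edges are at 243 and 531, and the shaft's at 297–495. The shaft is therefore about 1.4 mm to tool +y, with roughly 0.5° of yaw left. I'll correct both and close.

>>> apply_moves([
  {"fingers":42,"delta_pos":[0,1.4,1],"angular":[0,0,0.5]},
  {"fingers":42,"delta_pos":[0,1.4,1],"angular":[0,0,0.5]},
  {"fingers":36,"delta_pos":[0,1.4,1],"angular":[0,0,0.5]},
  {"fingers":34,"delta_pos":[0,1.4,1],"angular":[0,0,0.5]},
  {"fingers":25,"delta_pos":[0,1.4,1],"angular":[0,0,0.5]},
  {"fingers":25,"delta_pos":[0,1.4,1],"angular":[0,0,0.5]},
  {"fingers":25,"delta_pos":[0,1.4,1],"angular":[0,0,0.5]},
  {"fingers":25,"delta_pos":[0,1.4,1],"angular":[0,0,0.5]},
])

```text
clock: 4.55
tool_pos: [0.4765, 0.1517, 0.071]
orientation: [-180.0, 0.0, -85.9]
force: [4.4, -0.5, -2.7]
opening: 0.0316
gripper_force: 30.0
```

>>> apply_moves([
  {"fingers":20,"delta_pos":[0,0,-1.5],"angular":[0,0,0]},
  {"fingers":20,"delta_pos":[0,0,-3],"angular":[0,0,0]},
  {"fingers":20,"delta_pos":[0,0,-4.5],"angular":[0,0,0]},
  {"fingers":20,"delta_pos":[0,0,-4.5],"angular":[0,0,0]},
  {"fingers":20,"delta_pos":[0,0,-4.5],"angular":[0,0,0]},
])

```text
clock: 5.05
tool_pos: [0.4752, 0.1511, 0.075]
orientation: [179.9, -0.0, -85.9]
force: [0.7, 0.8, -5.2]
opening: 0.0311
gripper_force: 30.0
```

>>> apply_moves([
  {"fingers":20,"delta_pos":[4,0,0],"angular":[0,0,0]},
  {"fingers":20,"delta_pos":[10,0,0],"angular":[0,0,0]},
  {"fingers":20,"delta_pos":[18,0,0],"angular":[0,0,0]},
  {"fingers":20,"delta_pos":[27,0,0],"angular":[0,0,0]},
  {"fingers":20,"delta_pos":[36,0,0],"angular":[0,0,0]},
  {"fingers":20,"delta_pos":[44,0,0],"angular":[0,0,0]},
  {"fingers":20,"delta_pos":[50,0,0],"angular":[0,0,0]},
  {"fingers":20,"delta_pos":[53,0,0],"angular":[0,0,0]},
  {"fingers":20,"delta_pos":[54,0,0],"angular":[0,0,0]},
  {"fingers":20,"delta_pos":[54,0,0],"angular":[0,0,0]},
])

```text
clock: 6.05
tool_pos: [0.4797, 0.0975, 0.0754]
orientation: [180.0, -0.0, -85.9]
force: [-0.1, 0.8, -5.3]
opening: 0.0315
gripper_force: 30.0
```

```bash
cat >> h.py <<'E'
FOC=np.array([.5925,-.1887,.206]);RF=Ro.from_euler('xyz',[0,-27,-26.7],degrees=True)
# tool axes in focus frame: tool x=-fy, tool y=-fx, tool z=-fz ; gauge in tool frame: x +46, y -17.2, z -18.8 mm
RT=RF*Ro.from_matrix(np.array([[0,-1,0],[-1,0,0],[0,0,-1.]]))
G=np.array([.046,-.0172,-.0188])
def goal(off=0): return FOC+RF.apply([-off,0,0])-RT.apply(G)
E
python3 - <<'E'
from h import *
print(RT.as_matrix(),RT.as_euler('xyz',degrees=True),goal(),ctrl.get_obs()['force'])
p0,R0=pose()
for off,dz in((.06,.06),(0,0)): delta(goal(off)+[0,0,dz],RT)
E
```

```text
[[-0.4493 -0.796   0.4056]
 [-0.8934  0.4003 -0.204 ]
 [ 0.     -0.454  -0.891 ]] [-153.     0.  -116.7] [ 0.6071 -0.1446  0.1814] [-0.1492  0.8042 -5.2671]
dpos mm [ 223.1949  -63.8459 -138.845 ] rot [26.3564  7.2466 30.2077]
dpos mm [ 250.5547 -109.7825 -106.0954] rot [26.3564  7.2466 30.2077]
```

>>> apply_moves([
  {"fingers":20,"delta_pos":[0,0,-5],"angular":[0,0,0]},
  {"fingers":20,"delta_pos":[0,0,-14],"angular":[0,0,0]},
  {"fingers":20,"delta_pos":[0,0,-26],"angular":[0,0,0]},
  {"fingers":20,"delta_pos":[0,0,-42],"angular":[0,0,0]},
  {"fingers":20,"delta_pos":[0,0,-60],"angular":[0,0,0]},
  {"fingers":20,"delta_pos":[0,0,-80],"angular":[0,0,0]},
  {"fingers":20,"delta_pos":[0,0,-100],"angular":[0,0,0]},
  {"fingers":20,"delta_pos":[20,-4,-118],"angular":[0,0,0]},
  {"fingers":20,"delta_pos":[40,-10,-132],"angular":[1.3,0.4,1.5]},
  {"fingers":20,"delta_pos":[60,-16,-139],"angular":[3.9,1.1,4.5]},
])

```text
clock: 7.05
tool_pos: [0.5013, 0.0387, 0.2167]
orientation: [-175.9, -0.9, -90.5]
force: [-0.5, -0.2, -5.7]
opening: 0.0308
gripper_force: 30.0
```

Run:
```python
from h import *
print(ctrl.get_obs()['force'],ctrl.get_obs()['joint_pos'])
for off,dz in((.06,.03),(0,0)): delta(goal(off)+[0,0,dz],RT)
```

```text
[-0.5447 -0.23   -5.7071] [ 29.1113   1.9839 -25.7953   3.2885 -59.1179 -31.188 ]
dpos mm [158.1906 -56.7096  39.1732] rot [22.2643  6.2145 25.644 ]
dpos mm [ 181.7493 -104.3266   45.7493] rot [22.2643  6.2145 25.644 ]
```

>>> apply_moves([
  {"fingers":20,"delta_pos":[18,-6,4],"angular":[2.5,0.7,2.8]},
  {"fingers":20,"delta_pos":[36,-12,9],"angular":[5,1.4,5.7]},
  {"fingers":20,"delta_pos":[54,-19,13],"angular":[7.5,2.1,8.6]},
  {"fingers":20,"delta_pos":[72,-26,18],"angular":[10,2.8,11.5]},
  {"fingers":20,"delta_pos":[90,-32,22],"angular":[12.5,3.5,14.4]},
  {"fingers":20,"delta_pos":[108,-39,27],"angular":[15,4.2,17.3]},
  {"fingers":20,"delta_pos":[126,-45,31],"angular":[17.5,4.9,20.2]},
  {"fingers":20,"delta_pos":[144,-52,35],"angular":[20,5.6,23]},
  {"fingers":20,"delta_pos":[154,-55,38],"angular":[22,6.1,25.3]},
  {"fingers":20,"delta_pos":[158,-57,39],"angular":[22.3,6.2,25.6]},
])

```text
clock: 8.05
tool_pos: [0.5567, -0.1214, 0.1813]
orientation: [-153.1, -0.2, -116.7]
force: [-0.2, -1.3, -5.7]
opening: 0.0312
gripper_force: 30.0
```

Run:
```python
from h import *
import pickle
print(ctrl.get_obs()['force'],ctrl.get_obs()['joint_pos'],ctrl.get_obs()['opening'])
delta(goal(),RT)
cw=cam("wrist");im=ctrl.snapshot("wrist");pickle.dump((cw,im),open("w4.pkl","wb"))
print(proj(cw,[[.696,-.2408,.265]])/.7)
cv2.imwrite("pics/w4.png",cv2.resize(im[:,:,::-1],(800,600),interpolation=cv2.INTER_CUBIC))
```

```text
[-0.249  -1.2721 -5.7208] [ 12.5987  -0.8155 -53.2251  47.0343 -23.2353 -80.6608] 0.031223528276328488
dpos mm [ -1.9043 -49.5322  24.955 ] rot [ 0.1447 -0.1902  0.1221]
[[-98.8049 256.6619]]
```

View pics/w4.png

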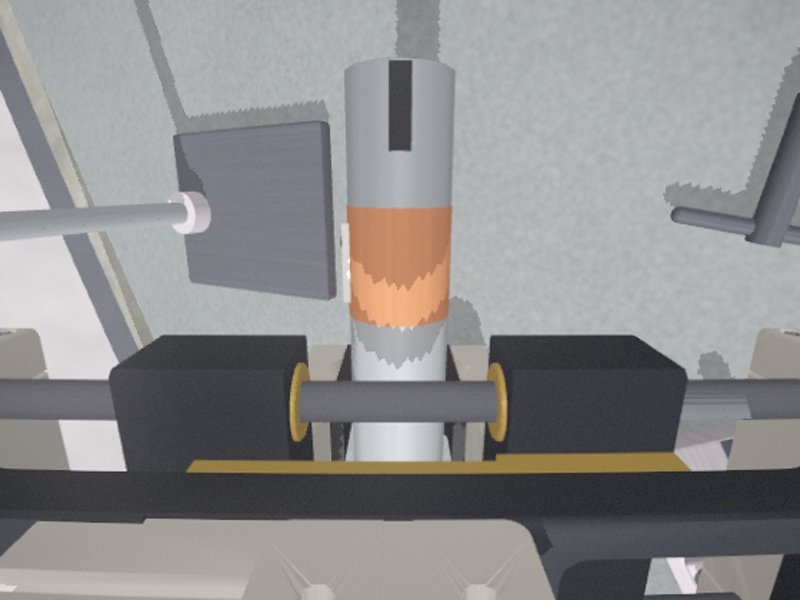

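The wrist view shows the shaft held straight, with its mid column at 400 and the slot on top. The copper spans rows 208–325, the free end is near row 60, and the gauge edge sits at rows 222–302, column 346. I'll check this against the model.

Run:
```python
from h import *
p=ctrl.camera_params("wrist");K,d,_=cam("wrist");c=(K,d,p['mount'])
print(onz(c,np.array([(400,150),(400,208),(400,325),(400,60)])*.7-.15,-.0348)*1e3)
r=.016
for x0 in(.045,.046,.047):
  pts=[[x0-.045+28e-3,0,-.0348],[x0-.045+.062,0,-.0348],[x0-.045+.1,0,-.0348],[x0-.012,-.0172,-.0258],[x0+.012,-.0172,-.0258]]
  print((proj(c,pts)+.15)/.7)
# silhouette widths at x stations
for x in(0.03,.09):
  a=np.linspace(0,2*np.pi,90);q=proj(c,np.c_[0*a+x,r*np.cos(a),-.0188+r*np.sin(a)])/.7;print(x,q[:,0].min(),q[:,0].max(),q[q[:,0].argmin(),1])
```

```text
[[ 79.5069  -0.4569 -34.8   ]
 [ 64.284   -0.4283 -34.8   ]
 [ 30.4797  -0.3624 -34.8   ]
 [101.5319  -0.4969 -34.8   ]]
[[401.2086 332.9724]
 [401.5355 216.4116]
 [401.9306  66.4954]
 [346.029  308.2073]
 [343.6906 231.0113]]
[[401.2178 329.7675]
 [401.5455 212.7385]
 [401.9413  62.2603]
 [345.9336 305.1275]
 [343.591  227.643 ]]
[[401.227  326.5494]
 [401.5555 209.051 ]
 [401.952   58.0103]
 [345.8381 302.036 ]
 [343.4913 224.2623]]
0.03 351.89503493258263 449.54161631944976 312.31139070460364
0.09 346.81693809878277 455.6418345602379 115.62892158061882
```

>>> apply_moves([
  {"fingers":20,"delta_pos":[-0.3,-4,2],"angular":[0,0,0]},
  {"fingers":20,"delta_pos":[-0.7,-11,5.5],"angular":[0,0,0]},
  {"fingers":20,"delta_pos":[-1.1,-19,9.5],"angular":[0.1,-0.1,0.1]},
  {"fingers":20,"delta_pos":[-1.6,-27,13.5],"angular":[0.1,-0.1,0.1]},
  {"fingers":20,"delta_pos":[-2,-35,17.5],"angular":[0.1,-0.2,0.1]},
  {"fingers":20,"delta_pos":[-2.5,-42,21],"angular":[0.1,-0.2,0.1]},
  {"fingers":20,"delta_pos":[-2.8,-47,24],"angular":[0.1,-0.2,0.1]},
  {"fingers":20,"delta_pos":[-2.9,-49.5,25],"angular":[0.1,-0.2,0.1]},
  {"fingers":20,"delta_pos":[-2.9,-49.5,25],"angular":[0.1,-0.2,0.1]},
  {"fingers":20,"delta_pos":[-2.9,-49.5,25],"angular":[0.1,-0.2,0.1]},
])

```text
clock: 9.1
tool_pos: [0.6088, -0.1425, 0.1819]
orientation: [-153.0, 0.1, -116.6]
force: [0.4, 0.0, -6.3]
opening: 0.0312
gripper_force: 30.0
```

```bash
sed -i 's/G=np.array(\[.046/G=np.array([.047/' h.py
python3 - <<'E'
from h import *
print(ctrl.get_obs()['force'],ctrl.get_obs()['joint_pos'],ctrl.get_obs()['opening'])
delta(goal(),RT)
p0,R0=pose();g=p0+R0.apply(G);print("gauge",g)
im=ctrl.snapshot("scene");s=ctrl.snapshot("side")
cs=cam("scene");print(proj(cs,[g,[.696,-.2408,.265]]),proj(cam("side"),[g,[.696,-.2408,.265]]))
a=cv2.resize(im[160:280,70:230,::-1],None,fx=5,fy=5,interpolation=cv2.INTER_CUBIC)
cv2.imwrite("pics/fin.png",a)
E
```

```text
[ 0.4136  0.0435 -6.3381] [  8.8805   4.3864 -47.3093  44.9727 -21.7636 -75.3237] 0.03115058930321516
dpos mm [1.6414 0.7555 0.1091] rot [0.0476 0.1174 0.0414]
gauge [ 0.5939 -0.1876  0.2064]
[[157.4405 210.6836]
 [113.3327 219.5554]] [[364.3059 261.0374]
 [402.7547 247.7047]]
```

View pics/fin.png

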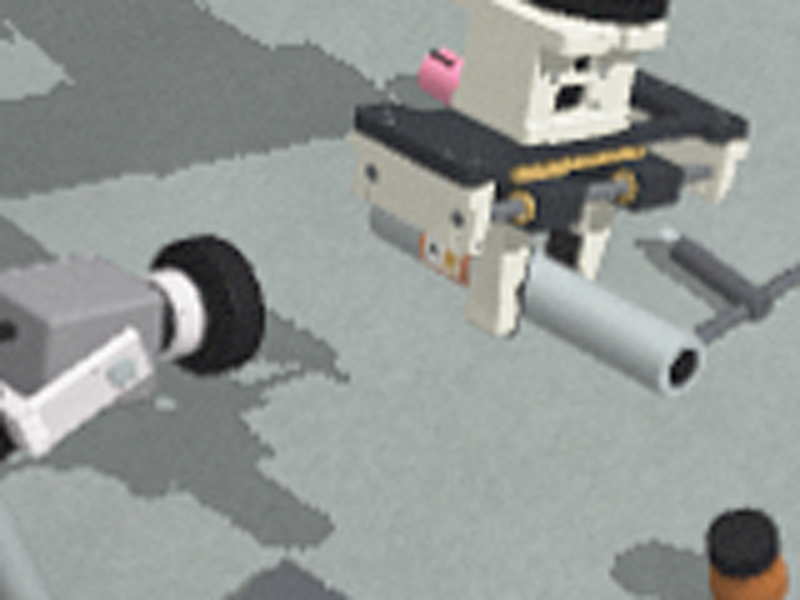

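The gauge appears at scene pixel (157.6,211.2), and the predicted position is (157.4,210.7). One last trim, then settle.

>>> apply_moves([
  {"fingers":20,"delta_pos":[0.8,0.4,0],"angular":[0,0.1,0]},
  {"fingers":20,"delta_pos":[1.6,0.8,0],"angular":[0,0.1,0]},
  {"fingers":20,"delta_pos":[1.6,0.8,0],"angular":[0,0.1,0]},
  {"fingers":20,"delta_pos":[1.6,0.8,0],"angular":[0,0.1,0]},
  {"fingers":20,"delta_pos":[1.6,0.8,0],"angular":[0,0.1,0]},
  {"fingers":20,"delta_pos":[1.6,0.8,0],"angular":[0,0.1,0]},
  {"fingers":20,"delta_pos":[1.6,0.8,0],"angular":[0,0.1,0]},
  {"fingers":20,"delta_pos":[1.6,0.8,0],"angular":[0,0.1,0]},
  {"fingers":20,"delta_pos":[1.6,0.8,0],"angular":[0,0.1,0]},
  {"fingers":20,"delta_pos":[1.6,0.8,0],"angular":[0,0.1,0]},
])

```text
clock: 10.2
tool_pos: [0.6078, -0.1435, 0.1816]
orientation: [-153.0, 0.0, -116.6]
force: [0.1, 0.4, -5.8]
opening: 0.0316
gripper_force: 30.0
```

Run:
```python
from h import *
delta(goal(),RT)
o=ctrl.get_obs();print(o['qvel'],o['force'],o['opening'])
p0,R0=pose();e=np.linalg.norm(p0-goal());print(e)
if e<.003 and abs(o['qvel']).max()<2: print(ctrl.close_job())
```

```text
dpos mm [0.226  0.2119 0.1264] rot [0.0337 0.0304 0.0463]
[-0.0477 -0.0075  0.0125 -0.1193  0.1066 -0.1476] [ 0.0763  0.3635 -5.8161] 0.031604706614040544
0.00033460092796194714
the job is handed in; nothing more can be done
None
```

I drew the shaft out of the chuck and handed the job in at 10.2 s, with the shaft held still and its gauge facing the camera; the arm was 0.3 mm from its target, and the camera's own position was fitted from the images (calibration good to about 2 mm, tilt to about 1.5°).

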